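# Switch on and tare the balance that holds the weighing boat

## Robot

A 6-joint arm with a two-finger parallel gripper is mounted at the origin on a cart in front of the work surface, level with it; the furniture and walls round the work are solid. World frame = base frame: x ahead of the robot, y to its left, z up, the work surface at z = 0. Lengths are in m, angles in rad, forces in N, time in s.
With the tool pointing down it reaches from about 0.35 to 0.725 m from the base axis. Payload 4.3 kg.
Tool frame: the origin (TCP) lies at the very end of the fingers, on their centre line; the grasp point (between the pads) lies 19 mm behind it (grip_point_offset is the z of the grasp point in the tool frame, in m); z points along the fingers, y is the line along which they close (so a half turn about z gives the same grasp; the last joint's range is limited). The gripper opens to 85 mm and grips with 20 to 120 N. Pads are 22 mm wide; open, the fingers measure 114 mm over their backs; the gripper's body (76 mm by 85 mm) begins 54 mm behind the grasp point. The pads swing forward as they close: fully open they stand 13 mm farther back than shut.
Start: joints at [-1.301, 0.377, 0.081, 1.274, 0, 1.46], TCP at [0.213, -0.534, 0.231] pointing down, gripper open.
Joint ranges: [-2.72, 2.72], [-0.84, 1.66], [-1.02, 1.22], [-1.77, 2.12], [-1.37, 1.28], [-3.14, 3.14]. Speed limits (rad/s): [2.57, 2.57, 3.14, 3.14, 3.14, 3.14].

## Interface

Orientations are given as [roll, pitch, yaw] about the fixed x, y, z axes, in that order (R = Rz(yaw) Ry(pitch) Rx(roll)).
In Python, from plant import * gives the robot as it stands.
- The arm moves only by the tool play_rows, never from a script. Its argument "deltas" is a list of rows, each a list of 7 numbers: the shift along the tool's x, y, z in cm, then the turn, a rotation vector about the tool's x, y, z in rad, then the opening in per cent of the stroke, from 0 (shut) to 100 (fully open). In form: [[dx, dy, dz, wx, wy, wz, jaw], ...]. A call has 1 to 8 rows; each row shifts and turns the commanded pose from where the row before left it, along the tool's axes as they then stand; what a row does not reach is not made up. A row lasts 1/10 s, in which the tool goes at most 50 mm and 8.59 degrees, less where a joint would pass 70% of its speed; a pose out of reach is approached as far as the arm can. A call with a gripper value outside its range is refused whole. The fingers move at their own pace and stop on an object; the grip force is fixed at half the most. Time passes only in rows, so rows that do not move let the fingers close. It gives the time, the measured TCP pose, the force and the opening at its end, in the units of the state.
- get_state(): the state, without advancing time (a new reading comes with each control period).
- get_image(name): name is "scene" or "side" or "wrist"; returns a dict with "pixels" (420x560x3 uint8, blue, green, red), "range_z" (420x560 float32, m along the optical axis (not along the pixel's ray), 0 where there is no reading), "mtx" (3x3 intrinsics, pixels), "world_from_camera" (4x4, takes a point from camera to world coordinates); the wrist camera has in their place "tool_from_camera" (4x4, takes a point from camera to tool coordinates, whose origin is the TCP and whose axes are the flange's). Camera axes: x right, y up, looking along -z (the intrinsics and any distortion apply to the point x, -y, -z); pixel columns grow to the right and rows downward; lengths in m; the calibration is good to about 2 mm. A picture is of the moment at which its call begins: read the wrist's pose just before it.
- finish_job(): hands the job in, once; it reports no verdict.
The state is a dict: "clock": time; "joint_positions": joint angles; "joint_velocities": joint speeds; "tau": joint torques, N m; "eef_pos": TCP position; "ee_rot": TCP orientation; "force": force on the tool from outside, world axes, zero at the start; "moment": the same for the moment, N m; "gripper_width": finger opening in m.
Only numpy, scipy, OpenCV 4.12 (cv2) and the standard library are available. Lean on these libraries where they do the work, as an engineer would, in place of code of your own. Each camera call takes 0.05 s, during which the arm holds its last target. There are 200 camera calls.

## Task

Get the balance that carries the weighing boat ready: with the fingertips press its small square power key (leftmost of its three keys) lightly down to the stop and let it come up, then press its round tare key (rightmost) the same way, and withdraw. Do not press its middle key or touch the boat, do not touch the other balance, and leave everything else on the worktop as it stands; nothing is picked up.

Things in the scene. Friction and masses are not known exactly. Their poses are not given: they have to be found in the camera images.
- balance_1: The balance with the weighing boat: fixed white case 200 mm deep (x) x 160 wide (y), flat top 50 mm high; round steel pan, 110 mm, at the back. Three black push keys in a row across its front, 76 mm along -x from the origin, 52 mm apart, tops 60 mm high. Origin: centre of the underside; x to its back, y to its left, z up. May stand left or right of the other, turned up to 0.3 rad.
- balance_2: The other balance, same make and same layout, which carries the check weight instead. Origin and axes as for balance_1. It must not be touched.
- power_1_top (a point): Centre of the top of balance_1's power key, the leftmost key of the row as seen from the robot: square, 15 x 15 mm, stands 10 mm above the case. Spring key that moves straight down 5 mm to a hard stop; it starts to move at about 1.8 N, is fully down at about 3.5 N and springs back by itself.
- tare_1_top (a point): Centre of the top of balance_1's tare key, the rightmost key of the row: round, 26 mm across, stands 10 mm above the case, same 5 mm travel and spring as the power key.
- mode_1_top (a point): Centre of the top of balance_1's mode key, the middle one: oblong, 26 mm across the case x 10 mm, same height, travel and spring. Not to be pressed.
- power_1 (a joint): How far balance_1's power key is down, m: 0 up, 0.005 fully pressed.
- tare_1 (a joint): How far balance_1's tare key is down, m: 0 up, 0.005 fully pressed.
- mode_1 (a joint): How far balance_1's mode key is down, m: 0 up, 0.005 fully pressed.
- pan_1 (a point): Centre of the top of balance_1's pan: 64 mm above the worktop, 36 mm along the balance's +x from its origin.
- pan_2 (a point): Centre of the top of balance_2's pan.
- weigh_boat: Open white plastic weighing boat, 54 x 66 mm, 15 mm high, very light, loose on the pan of balance_1. Origin: centre of its underside. Stays where it is.
- check_weight: Steel check weight with a knob, 24 mm across, 38 mm high, loose on the pan of balance_2. Origin: centre of its underside. Stays where it is.
- vial: Loose glass vial with a screw cap, 30 mm across, 60 mm high, standing between the balances; origin at the centre of its underside. A bystander.
- small_weight: Loose steel check weight, 19 mm across, 30 mm high, on the worktop behind the vial; origin at the centre of its underside. A bystander.
- timer: Loose bench timer, 56 x 66 mm, 17 mm high, to the right; origin at the centre of its underside. A bystander.
- forceps: Loose steel forceps, 128 mm long along its y, 8 mm high, lying in front; origin at the centre of its underside. A bystander.
- pen: Loose marker pen, 135 mm long along its y, 16 mm high, lying in front on the left; origin at the centre of its underside. A bystander.
- spatula: Loose steel spoon spatula, 165 mm long along its y, 9 mm high, lying in front on the right; origin at the centre of its underside. A bystander.

How it is judged:
By the outcome, as a careful person would: the job done as asked, in the order asked, and still so for the second after the job is handed in, with the robot touching nothing.
It also fails if it takes over 38 s, if anything falls off the work surface, if the arm or the gripper's body presses on something with over 40 N, if the wrist force passes 120 N, or if a joint passes its speed limit or range.

## Working session

There is one attempt and no reset: what is moved stays moved. The work goes in short steps, Python scripts to look and compute and a tool call to move; the robot and the scene stay as the last step left them, time stands still between calls to the robot, and variables do not carry over. Pictures are saved under pics/ and viewed, on a budget of 10 in all, crops included, one or two more only if the job needs it, and the job is handed in when it is done.

Besides the shell and the picture viewer there is one more tool, called as a command line: name --pt "numbers of a row" for each row, then --argument value for the rest. play_rows: Moves the arm, as the interface text tells. Its arguments: {"type":"object","properties":{"deltas":{"type":"array"}},"required":["deltas"]}

```bash
mkdir -p pics; cat > h.py <<'E'
from plant import *
import numpy as np, cv2
def world(im, T=None):
    K=np.array(im["mtx"]); z=im["range_z"]; v,u=np.mgrid[:z.shape[0],:z.shape[1]]
    x=(u-K[0,2])/K[0,0]*z; y=(v-K[1,2])/K[1,1]*z
    P=np.stack([x,-y,-z,np.ones_like(z)],-1)
    T=np.array(im["world_from_camera"]) if T is None else T
    return (P@T.T)[...,:3]
E
python3 - <<'E'
from h import *
s=get_state(); print(s)
for n in("scene","side"):
    im=get_image(n); cv2.imwrite(f"pics/{n}1.png",im["pixels"]); np.savez(f"{n}1.npz",w=world(im),p=im["pixels"],z=im["range_z"])
    print(n,im["world_from_camera"],im["mtx"],im.keys())
E
```

```text
{'clock': 0.0, 'joint_positions': array([-1.30133686e+00,  3.78058741e-01,  7.96353021e-02,  1.27439887e+00,
       -2.12473610e-05,  1.46049471e+00]), 'joint_velocities': array([-0.00082864, -0.00088638, -0.00054896,  0.00089014,  0.00133571,
        0.00068959]), 'tau': array([ 3.17986978e-04, -4.63605630e+01,  2.69873500e+01,  2.07707437e-02,
       -7.46710657e-05, -2.32721447e-06]), 'eef_pos': array([ 0.21297562, -0.53340122,  0.23036698]), 'ee_rot': array([-3.13957664e+00, -2.01898468e-04,  3.79760899e-01]), 'force': array([-0.64752232, -0.03928533,  0.22896183]), 'moment': array([ 0.02003179, -0.036101  , -0.02212743]), 'gripper_width': 0.085585871162682}
scene [[-0.75985777  0.42937674 -0.48811041 -0.00975599]
 [-0.64971436 -0.52708705  0.54776866  0.63011038]
 [-0.02207755  0.73335861  0.67948343  0.80686185]
 [ 0.          0.          0.          1.        ]] [[480.41003175   0.         281.59939512]
 [  0.         480.41003175 207.47514489]
 [  0.           0.           1.        ]] dict_keys(['pixels', 'range_z', 'mtx', 'world_from_camera'])
side [[ 0.99604341  0.04983746 -0.07357814  0.40194529]
 [-0.08792261  0.67308685 -0.73431853 -0.91259896]
 [ 0.01292791  0.73788232  0.67480557  0.93411519]
 [ 0.          0.          0.          1.        ]] [[515.63679823   0.         274.83081041]
 [  0.         515.63679823 212.59661583]
 [  0.           0.           1.        ]] dict_keys(['pixels', 'range_z', 'mtx', 'world_from_camera'])
```

View pics/scene1.png

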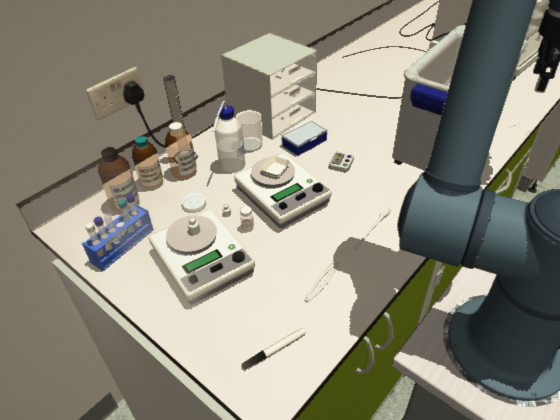

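View pics/side1.png

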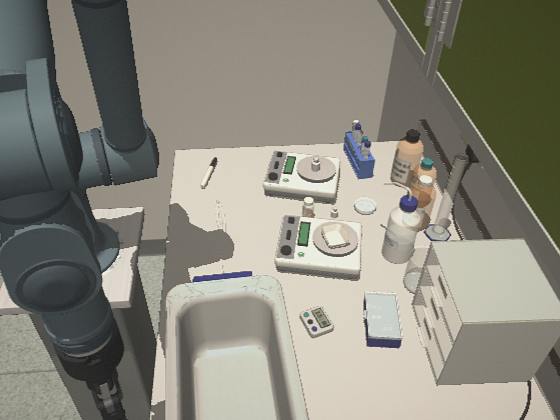

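The scene view shows the boat balance as the right-hand one: its keys run from about (281,212), power, to (318,188), tare. In the side view the same keys lie along (290,222) to (286,250). The check-weight balance is on the left.

```bash
python3 - <<'E'
from h import *
for n,box in(("scene",(150,230,225,340)),("side",(205,285,265,370))):
    d=np.load(f"{n}1.npz"); w=d["w"]; p=d["p"]; r0,r1,c0,c1=box
    W=w[r0:r1,c0:c1].reshape(-1,3); g=p[r0:r1,c0:c1].max(-1).reshape(-1)
    m=(W[:,2]>.042)&(W[:,2]<.08)
    rect=cv2.minAreaRect((W[m][:,:2]*1000).astype(np.float32)); print(n,rect,m.sum(), cv2.boxPoints(rect).round(0).tolist())
    z=W[m][:,2]; print(np.histogram(z,bins=np.arange(.042,.08,.003)))
    k=np.zeros(p.shape[:2],np.uint8); k[r0:r1,c0:c1]=(((g<75)&m).reshape(r1-r0,c1-c0))
    nn,lab,st,ce=cv2.connectedComponentsWithStats(k,connectivity=4)
    for i in range(1,nn):
        if st[i,4]>8: print(ce[i].round(1),st[i,4],np.median(w[lab==i],0).round(4),np.ptp(w[lab==i],0).round(3))
    cv2.imwrite(f"pics/{n}c.png",cv2.resize(p[r0:r1,c0:c1],None,fx=5,fy=5,interpolation=cv2.INTER_NEAREST))
a=cv2.imread("pics/scenec.png");b=cv2.imread("pics/sidec.png");h=max(a.shape[0],b.shape[0])
pad=lambda q:cv2.copyMakeBorder(q,0,h-q.shape[0],0,0,0)
cv2.imwrite("pics/both.png",cv2.resize(np.hstack([pad(a),pad(b)]),(800,int(800*h/(a.shape[1]+b.shape[1])))))
E
```

```text
scene ((600.2742919921875, -38.211090087890625), (253.04359436035156, 286.973388671875), 45.475032806396484) 3821 [[409.0, -28.0], [614.0, -229.0], [791.0, -49.0], [587.0, 153.0]]
(array([ 164,  343, 1161,  807,   89,  122,  280,  513,  142,   56,   62,
         54]), array([0.042, 0.045, 0.048, 0.051, 0.054, 0.057, 0.06 , 0.063, 0.066,
       0.069, 0.072, 0.075, 0.078]))
[268. 185.] 36 [ 0.6107 -0.0169  0.052 ] [0.052 0.028 0.006]
[283.4 183.7] 12 [ 0.5844 -0.0463  0.0516] [0.008 0.022 0.005]
[317.2 187.4] 76 [ 0.5079 -0.0797  0.0594] [0.024 0.025 0.013]
[298.9 185.6] 10 [ 0.552  -0.0651  0.0516] [0.02  0.007 0.002]
[300.3 196.1] 51 [ 0.5192 -0.032   0.0585] [0.017 0.027 0.012]
[274.2 198.4] 19 [0.5675 0.008  0.0516] [0.023 0.01  0.006]
[282.6 205.2] 45 [0.5312 0.0194 0.058 ] [0.016 0.016 0.012]
side ((601.8253784179688, -29.679458618164062), (213.3883819580078, 199.40167236328125), 77.19931030273438) 3958 [[481.0, -112.0], [675.0, -156.0], [723.0, 52.0], [528.0, 96.0]]
(array([ 187,  612, 1318,  493,   60,  111,  403,  477,  115,   51,   45,
         56]), array([0.042, 0.045, 0.048, 0.051, 0.054, 0.057, 0.06 , 0.063, 0.066,
       0.069, 0.072, 0.075, 0.078]))
[291.  219.9] 25 [0.5348 0.0126 0.0578] [0.01  0.015 0.011]
[288.5 234.7] 29 [ 0.5236 -0.0394  0.0574] [0.01  0.024 0.011]
[302.  243.8] 25 [ 0.5528 -0.0666  0.0509] [0.022 0.021 0.008]
[285.6 250. ] 77 [ 0.5114 -0.0917  0.0588] [0.022 0.021 0.016]
```

View pics/both.png

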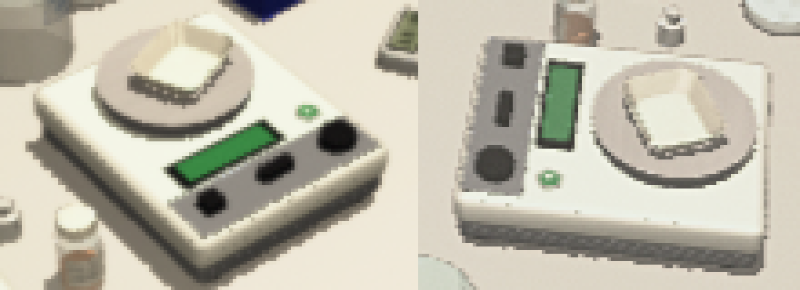

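```bash
cat >> h.py <<'E'
from scipy.spatial.transform import Rotation as Ro
def plan(pos,yaw,n,jaw=0):
    s=get_state(); p=np.array(s["eef_pos"]); R=Ro.from_euler("xyz",s["ee_rot"])
    Rt=Ro.from_euler("xyz",[np.pi,0,yaw]); d=(np.array(pos)-p)*100/n
    rv=(R.inv()*Rt).as_rotvec()/n; out=[]
    for i in range(n):
        out.append([round(float(x),2) for x in R.inv().apply(d)]+[round(float(x),3) for x in rv]+[jaw]); R=R*Ro.from_rotvec(rv)
    print(out); return out
E
python3 - <<'E'
from h import *
d=np.load("side1.npz"); w=d["w"].reshape(-1,3); z=d["z"].reshape(-1)
a=np.array([.213,-.534]);b=np.array([.52,-.035]);u=(b-a)/np.linalg.norm(b-a)
q=w[:,:2]-a;t=q@u;o=np.abs(q@[-u[1],u[0]])
for t0 in np.arange(0,.65,.05):
    m=(z>0)&(t>t0)&(t<t0+.05)&(o<.08)
    print(round(t0,2),m.sum(),np.percentile(w[m][:,2],[50,99]).round(3) if m.any() else None)
r=plan([.515,-.035,.22],1.34,16); print(r[:8])
E
```

```text
0.0 6927 [0.697 0.727]
0.05 3042 [0.717 0.736]
0.1 2587 [0.21  0.732]
0.15 2759 [0.162 0.263]
0.2 3386 [0.214 0.263]
0.25 456 [0.253 0.263]
0.3 0 None
0.35 0 None
0.4 55 [-0.001  0.003]
0.45 512 [-0.001  0.003]
0.5 1534 [0.002 0.06 ]
0.55 951 [0.049 0.065]
0.6 821 [0.05  0.076]
[[2.91, -2.19, 0.07, -0.0, -0.0, -0.06, 0], [3.03, -2.02, 0.07, -0.0, -0.0, -0.06, 0], [3.15, -1.83, 0.07, -0.0, -0.0, -0.06, 0], [3.25, -1.64, 0.07, -0.0, -0.0, -0.06, 0], [3.35, -1.44, 0.07, -0.0, -0.0, -0.06, 0], [3.43, -1.24, 0.07, -0.0, -0.0, -0.06, 0], [3.49, -1.03, 0.07, -0.0, -0.0, -0.06, 0], [3.55, -0.82, 0.07, -0.0, -0.0, -0.06, 0], [3.59, -0.6, 0.07, -0.0, -0.0, -0.06, 0], [3.62, -0.39, 0.07, -0.0, -0.0, -0.06, 0], [3.64, -0.17, 0.07, -0.0, -0.0, -0.06, 0], [3.64, 0.05, 0.07, -0.0, -0.0, -0.06, 0], [3.63, 0.27, 0.07, -0.0, -0.0, -0.06, 0], [3.61, 0.49, 0.07, -0.0, -0.0, -0.06, 0], [3.57, 0.7, 0.07, -0.0, -0.0, -0.06, 0], [3.53, 0.91, 0.07, -0.0, -0.0, -0.06, 0]]
[[2.91, -2.19, 0.07, -0.0, -0.0, -0.06, 0], [3.03, -2.02, 0.07, -0.0, -0.0, -0.06, 0], [3.15, -1.83, 0.07, -0.0, -0.0, -0.06, 0], [3.25, -1.64, 0.07, -0.0, -0.0, -0.06, 0], [3.35, -1.44, 0.07, -0.0, -0.0, -0.06, 0], [3.43, -1.24, 0.07, -0.0, -0.0, -0.06, 0], [3.49, -1.03, 0.07, -0.0, -0.0, -0.06, 0], [3.55, -0.82, 0.07, -0.0, -0.0, -0.06, 0]]
```

A tub with its rim at z≈0.26 is in the way, so I go up first.

play_rows --pt "0 0 -2 0 0 0 0" --pt "0 0 -3 0 0 0 0" --pt "0 0 -3 0 0 0 0" --pt "0 0 -3 0 0 0 0" --pt "0 0 -3 0 0 0 0" --pt "0 0 -1.5 0 0 0 0" --pt "0 0 0 0 0 0 0"

```text
clock: 0.8
eef_pos: [0.2134, -0.5349, 0.3883]
ee_rot: [3.138, 0.0, 0.38]
force: [-0.2, 0.4, -0.7]
gripper_width: 0.0001
```

```bash
python3 - <<'E'
from h import *
plan([.49,-.035,.36],1.34,16); print(get_state()["joint_positions"])
E
```

```text
[[2.76, -2.26, 0.17, 0.0, 0.0, -0.06, 0], [2.89, -2.09, 0.17, 0.0, 0.0, -0.06, 0], [3.01, -1.91, 0.17, 0.0, 0.0, -0.06, 0], [3.12, -1.73, 0.17, 0.0, 0.0, -0.06, 0], [3.22, -1.54, 0.17, 0.0, 0.0, -0.06, 0], [3.31, -1.34, 0.17, 0.0, 0.0, -0.06, 0], [3.38, -1.14, 0.17, 0.0, 0.0, -0.06, 0], [3.45, -0.94, 0.17, 0.0, 0.0, -0.06, 0], [3.5, -0.73, 0.17, 0.0, 0.0, -0.06, 0], [3.53, -0.52, 0.17, 0.0, 0.0, -0.06, 0], [3.56, -0.31, 0.17, 0.0, 0.0, -0.06, 0], [3.57, -0.09, 0.18, 0.0, 0.0, -0.06, 0], [3.57, 0.12, 0.18, 0.0, 0.0, -0.06, 0], [3.55, 0.34, 0.18, 0.0, 0.0, -0.06, 0], [3.53, 0.55, 0.18, 0.0, 0.0, -0.06, 0], [3.49, 0.76, 0.18, 0.0, 0.0, -0.06, 0]]
[-1.30130915e+00  4.12657168e-01  5.41383317e-01  1.69545872e+00
 -4.22945289e-06  1.46051213e+00]
```

```bash
python3 - <<'E'
from h import *
plan([.41,-.33,.36],0.86,8)
E
```

```text
[[3.23, -1.47, 0.35, 0.0, 0.0, -0.06, 0], [3.31, -1.27, 0.35, 0.0, 0.0, -0.06, 0], [3.38, -1.07, 0.35, 0.0, 0.0, -0.06, 0], [3.44, -0.87, 0.35, 0.0, 0.0, -0.06, 0], [3.49, -0.66, 0.35, 0.0, 0.0, -0.06, 0], [3.52, -0.45, 0.35, 0.0, 0.0, -0.06, 0], [3.54, -0.24, 0.35, 0.0, 0.0, -0.06, 0], [3.55, -0.02, 0.35, 0.0, 0.0, -0.06, 0]]
```

play_rows --pt "3.2 -1.5 0.3 0 0 -0.06 0" --pt "3.3 -1.3 0.3 0 0 -0.06 0" --pt "3.4 -1.1 0.3 0 0 -0.06 0" --pt "3.4 -0.9 0.3 0 0 -0.06 0" --pt "3.5 -0.7 0.3 0 0 -0.06 0" --pt "3.5 -0.5 0.3 0 0 -0.06 0" --pt "3.5 -0.2 0.3 0 0 -0.06 0" --pt "3.5 0 0.3 0 0 -0.06 0"

```text
clock: 1.6
eef_pos: [0.408, -0.3271, 0.3604]
ee_rot: [-3.139, -0.0, 0.862]
force: [-0.2, 0.5, 1.1]
gripper_width: 0.0002
```

```bash
python3 - <<'E'
from h import *
plan([.48,-.035,.28],1.34,8);print(get_state()["joint_positions"])
E
```

```text
[[3.36, -1.69, 1.01, -0.0, -0.0, -0.06, 0], [3.45, -1.49, 1.01, -0.0, -0.0, -0.06, 0], [3.54, -1.28, 1.01, -0.0, -0.0, -0.06, 0], [3.61, -1.07, 1.01, -0.0, -0.0, -0.06, 0], [3.66, -0.85, 1.01, -0.0, -0.0, -0.06, 0], [3.71, -0.63, 1.01, -0.0, -0.0, -0.06, 0], [3.74, -0.41, 1.01, -0.0, -0.0, -0.06, 0], [3.76, -0.18, 1.01, -0.0, -0.0, -0.06, 0]]
[-7.97027138e-01  2.77417863e-01  2.72099563e-01  1.56796266e+00
 -4.70736127e-05  1.48239060e+00]
```

play_rows --pt "3.4 -1.7 0 0 0 -0.06 0" --pt "3.5 -1.5 0 0 0 -0.06 0" --pt "3.5 -1.3 0 0 0 -0.06 0" --pt "3.6 -1.1 1 0 0 -0.06 0" --pt "3.7 -0.9 1 0 0 -0.06 0" --pt "3.7 -0.6 2 0 0 -0.06 0" --pt "3.7 -0.4 2 0 0 -0.06 0" --pt "3.8 -0.2 2 0 0 -0.06 0"

```text
clock: 2.4
eef_pos: [0.4789, -0.0339, 0.2799]
ee_rot: [-3.14, 0.0, 1.342]
force: [1.2, -0.6, 0.2]
gripper_width: -0.0004
```

play_rows --pt "0 0 0 0 0 0 0" --pt "0 0 0 0 0 0 0"

```text
clock: 2.6
eef_pos: [0.4784, -0.0348, 0.2806]
ee_rot: [-3.138, 0.001, 1.341]
force: [0.1, -0.7, -0.2]
gripper_width: -0.0002
```

```bash
cat >> h.py <<'E'
def wrist():
    s=get_state(); T=np.eye(4); T[:3,:3]=Ro.from_euler("xyz",s["ee_rot"]).as_matrix(); T[:3,3]=s["eef_pos"]
    im=get_image("wrist"); return s,im,world(im,T@np.array(im["tool_from_camera"])),T@np.array(im["tool_from_camera"])
E
python3 - <<'E'
from h import *
s,im,w,T=wrist(); print(s["eef_pos"],s["joint_positions"]); print(np.array(im["tool_from_camera"]).round(3),im["mtx"])
cv2.imwrite("pics/w1.png",im["pixels"]); np.savez("w1.npz",w=w,p=im["pixels"],T=T,K=im["mtx"])
E
```

```text
[ 0.4784307  -0.03478577  0.28056298] [-2.04498162e-01  1.76154949e-01 -6.38065689e-02  1.33433785e+00
 -6.54125783e-04  1.59577234e+00]
[[-0.001  0.957  0.289  0.075]
 [ 1.     0.     0.001  0.   ]
 [ 0.001  0.289 -0.957 -0.143]
 [ 0.     0.     0.     1.   ]] [[299.00554083   0.         278.95826735]
 [  0.         299.00554083 209.27600552]
 [  0.           0.           1.        ]]
```

View pics/w1.png

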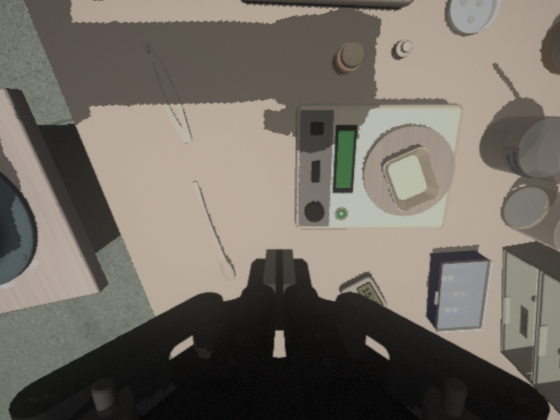

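The wrist view shows the row aligned with the tool: power at about (317,128), mode at (316,172), round tare at (314,211), fingertips near (280,260).

```bash
python3 - <<'E'
from h import *
d=np.load("w1.npz"); w=d["w"];p=d["p"];T=d["T"];K=d["K"]
def ray(u,v,z):
    r=T[:3,:3]@np.array([(u-K[0,2])/K[0,0],-(v-K[1,2])/K[1,1],-1]); c=T[:3,3]; return (c+r*(z-c[2])/r[2]).round(4)
m=(w[...,2]>.04)&(w[...,2]<.08)&(p.max(-1)<45); m[:100]=0;m[230:]=0;m[:,:296]=0;m[:,332:]=0
n,l,st,ce=cv2.connectedComponentsWithStats(m.astype(np.uint8),connectivity=4)
for i in range(1,n):
    if st[i,4]>15: print(ce[i].round(1),st[i],np.median(w[l==i],0).round(4),ray(*ce[i],.060))
t=w[100:235,290:470]; q=t[(t[...,2]>.044)&(t[...,2]<.07)]
r=cv2.minAreaRect((q[:,:2]*1000).astype(np.float32)); print(r)
print("case z",np.median(t[(t[...,2]>.044)&(t[...,2]<.055)][:,2]))
E
```

```text
[316.8 127.9] [311 122  13  13 159] [0.5354 0.0182 0.0608] [0.5355 0.0181 0.06  ]
((596.6438598632812, -48.82286834716797), (157.09739685058594, 198.04591369628906), 76.87823486328125)
case z 0.05107244966657337
```

```bash
python3 - <<'E'
from h import *
plan([.535,.0185,.08],1.342,7)
E
```

```text
[[0.94, 0.61, 2.88, -0.0, 0.0, -0.0, 0], [0.94, 0.61, 2.88, -0.0, 0.0, -0.0, 0], [0.94, 0.61, 2.88, -0.0, 0.0, -0.0, 0], [0.94, 0.61, 2.88, -0.0, 0.0, -0.0, 0], [0.94, 0.6, 2.88, -0.0, 0.0, -0.0, 0], [0.94, 0.6, 2.88, -0.0, 0.0, -0.0, 0], [0.94, 0.6, 2.88, -0.0, 0.0, -0.0, 0]]
```

play_rows --pt "1.3 0.9 2.9 0 0 0 0" --pt "1.3 0.9 2.9 0 0 0 0" --pt "1.3 0.8 2.9 0 0 0 0" --pt "1.3 0.8 2.9 0 0 0 0" --pt "1.4 0.8 2.9 0 0 0 0" --pt "0 0 2.9 0 0 0 0" --pt "0 0 2.7 0 0 0 0" --pt "0 0 0 0 0 0 0"

```text
clock: 3.45
eef_pos: [0.5328, 0.0178, 0.0781]
ee_rot: [-3.135, 0.001, 1.337]
force: [-0.4, -0.2, -0.8]
gripper_width: 0.0
```

```bash
python3 - <<'E'
from h import *
s,im,w,T=wrist(); print(s["eef_pos"],s["force"],s["ee_rot"]); 
cv2.imwrite("pics/w2.png",im["pixels"]); np.savez("w2.npz",w=w,p=im["pixels"],T=T,K=im["mtx"])
R=T@np.linalg.inv(np.array(im["tool_from_camera"]));K=im["mtx"];Ti=np.linalg.inv(T)
for q in([.5344,.0191,.06],[.5226,-.0315,.06],[.511,-.083,.06],s["eef_pos"]):
    c=Ti@[*q,1];print(K[0,0]*c[0]/-c[2]+K[0,2],K[1,1]*-c[1]/-c[2]+K[1,2])
E
```

```text
[0.53277206 0.01778948 0.07808493] [-0.37485688 -0.19147755 -0.79887006] [-3.13507150e+00  1.42585325e-03  1.33722238e+00]
281.4032546718934 248.72346681409468
281.6184513928937 323.5672013534555
282.38422438096813 388.3979003115177
279.0073080465479 265.74735036943184
```

View pics/w2.png

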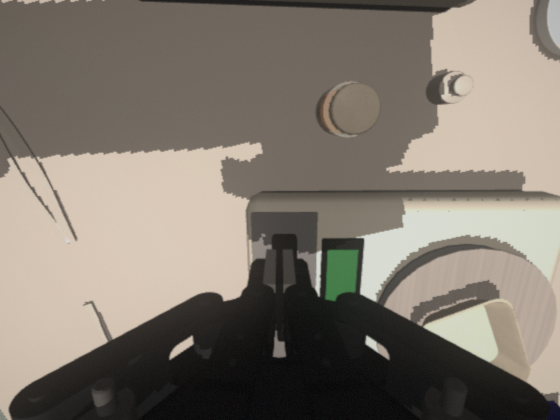

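The key's back edge shows at (273–297, 234), so the key centre is about 3 mm ahead of the tip. I'll correct that and come down.

play_rows --pt "0.17 0.28 0.4 0 0 0 0" --pt "0 0 0.5 0 0 0 0" --pt "0 0 0.3 0 0 0 0" --pt "0 0 0 0 0 0 0" --pt "0 0 0 0 0 0 0"

```text
clock: 4.0
eef_pos: [0.539, 0.0201, 0.0696]
ee_rot: [3.141, 0.0, 1.34]
force: [1.3, 0.1, 0.4]
gripper_width: -0.0003
```

play_rows --pt "0 0 0.2 0 0 0 0" --pt "0 0 0.1 0 0 0 0" --pt "0 0 0 0 0 0 0"

```text
clock: 4.3
eef_pos: [0.5387, 0.0201, 0.0661]
ee_rot: [-3.141, 0.0, 1.34]
force: [-1.1, -0.2, 1.9]
gripper_width: -0.0001
```

play_rows --pt "0 0 0.1 0 0 0 0" --pt "0 0 0.1 0 0 0 0" --pt "0 0 0 0 0 0 0"

```text
clock: 4.6
eef_pos: [0.5387, 0.0201, 0.0641]
ee_rot: [-3.141, 0.0, 1.34]
force: [-0.7, 0.3, -0.3]
gripper_width: 0.0001
```

play_rows --pt "-0.13 -0.22 0 0 0 0 0" --pt "0 0 0 0 0 0 0" --pt "0 0 0 0 0 0 0"

```text
clock: 4.9
eef_pos: [0.5363, 0.0193, 0.0643]
ee_rot: [3.142, 0.0, 1.34]
force: [0.5, -0.2, -0.2]
gripper_width: 0.0
```

```bash
python3 - <<'E'
from h import *
s,im,w,T=wrist(); print(s["eef_pos"],s["force"],s["ee_rot"]) 
cv2.imwrite("pics/w3.png",cv2.resize(im["pixels"][200:300,220:350],None,fx=6,fy=6,interpolation=cv2.INTER_NEAREST))
K=im["mtx"];Ti=np.linalg.inv(T)
for q in([.5355,.0185,.06],s["eef_pos"]):
    c=Ti@[*q,1];print(K[0,0]*c[0]/-c[2]+K[0,2],K[1,1]*-c[1]/-c[2]+K[1,2], -c[2])
E
```

```text
[0.53628479 0.01927663 0.06433975] [ 0.45199049 -0.18682889 -0.23192509] [3.14153650e+00 6.54577559e-05 1.33970570e+00]
277.9248369461023 263.5651974983996 0.16324812784778542
278.99308754601907 265.7499164079181 0.15882257103143016
```

View pics/w3.png

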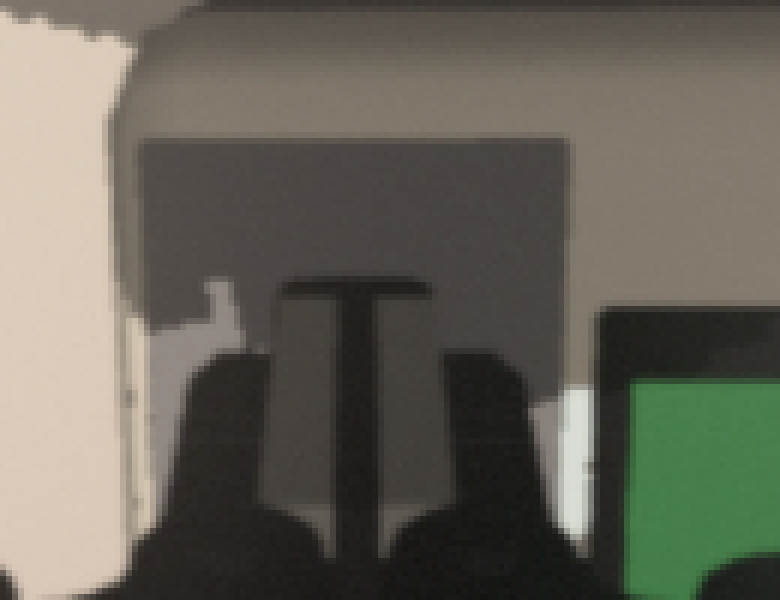

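The key sits centred between the fingers (crop columns 280–432, finger centre 357) and sticks out about 2 mm at the back. I'll nudge +1.5 mm in tool x and press.

play_rows --pt "0.15 0 0.1 0 0 0 0" --pt "0 0 0.1 0 0 0 0" --pt "0 0 0.1 0 0 0 0" --pt "0 0 0 0 0 0 0"

```text
clock: 5.35
eef_pos: [0.5366, 0.0208, 0.0611]
ee_rot: [-3.141, 0.0, 1.34]
force: [0.1, 0.4, -0.2]
gripper_width: -0.0001
```

play_rows --pt "0 0 0.1 0 0 0 0" --pt "0 0 0.1 0 0 0 0" --pt "0 0 0 0 0 0 0"

```text
clock: 5.65
eef_pos: [0.5368, 0.0208, 0.0593]
ee_rot: [3.141, 0.0, 1.34]
force: [-0.7, 1.4, 1.5]
gripper_width: 0.0
```

play_rows --pt "0 0 0.1 0 0 0 0" --pt "0 0 0.1 0 0 0 0" --pt "0 0 0 0 0 0 0"

```text
clock: 5.95
eef_pos: [0.5368, 0.0208, 0.0573]
ee_rot: [3.141, 0.0, 1.34]
force: [-0.8, -0.0, 3.1]
gripper_width: 0.0002
```

play_rows --pt "0 0 0.1 0 0 0 0" --pt "0 0 0 0 0 0 0"

```text
clock: 6.15
eef_pos: [0.5368, 0.0208, 0.0563]
ee_rot: [3.141, 0.0, 1.34]
force: [-1.2, 0.3, 2.9]
gripper_width: 0.0
```

play_rows --pt "0 0 0.1 0 0 0 0" --pt "0 0 0 0 0 0 0"

```text
clock: 6.35
eef_pos: [0.5368, 0.0208, 0.0553]
ee_rot: [3.141, 0.0, 1.34]
force: [-1.1, -0.5, 2.7]
gripper_width: -0.0001
```

play_rows --pt "0 0 0.05 0 0 0 0" --pt "0 0 0 0 0 0 0"

```text
clock: 6.55
eef_pos: [0.5369, 0.0207, 0.055]
ee_rot: [3.141, 0.0, 1.34]
force: [-1.5, 0.2, 4.4]
gripper_width: 0.0005
```

play_rows --pt "0 0 0.05 0 0 0 0" --pt "0 0 0 0 0 0 0"

```text
clock: 6.75
eef_pos: [0.5369, 0.0207, 0.055]
ee_rot: [3.141, 0.0, 1.34]
force: [-1.9, 0.4, 7.1]
gripper_width: -0.0
```

play_rows --pt "0 0 0.03 0 0 0 0" --pt "0 0 0 0 0 0 0"

```text
clock: 6.95
eef_pos: [0.5369, 0.0208, 0.0549]
ee_rot: [3.141, 0.0, 1.34]
force: [-3.4, 0.2, 11.1]
gripper_width: 0.0002
```

The stop was reached at z = 0.055 with the force rising to about 11 N. I release and traverse high over the mode key to the tare key.

play_rows --pt "0 0 -0.6 0 0 0 0" --pt "0 0 -1.5 0 0 0 0" --pt "0 0 -2 0 0 0 0" --pt "-1.5 0 -0.5 0 0 0 0" --pt "-3 0 0 0 0 0 0" --pt "-3 0 0 0 0 0 0" --pt "-2 0 0 0 0 0 0" --pt "-1 0 0 0 0 0 0"

```text
clock: 7.75
eef_pos: [0.5115, -0.0836, 0.0992]
ee_rot: [-3.14, 0.001, 1.337]
force: [-0.6, -0.7, 0.2]
gripper_width: -0.0
```

play_rows --pt "0 0 1.2 0 0 0 0" --pt "0 0 1.2 0 0 0 0" --pt "0 0 0.6 0 0 0 0" --pt "0 0 0.4 0 0 0 0" --pt "0 0 0 0 0 0 0" --pt "0 0 0 0 0 0 0"

```text
clock: 8.35
eef_pos: [0.5128, -0.081, 0.066]
ee_rot: [3.142, 0.0, 1.341]
force: [-0.5, -0.8, 0.4]
gripper_width: 0.0003
```

```bash
python3 - <<'E'
from h import *
s,im,w,T=wrist(); print(s["eef_pos"],s["force"],s["ee_rot"]) 
cv2.imwrite("pics/w4.png",cv2.resize(im["pixels"][130:300,200:370],None,fx=3.5,fy=3.5,interpolation=cv2.INTER_NEAREST))
E
```

```text
[ 0.51283654 -0.0810125   0.06599278] [-0.51023745 -0.75867586  0.35836097] [3.14154934e+00 3.48551051e-05 1.34062058e+00]
```

View pics/w4.png

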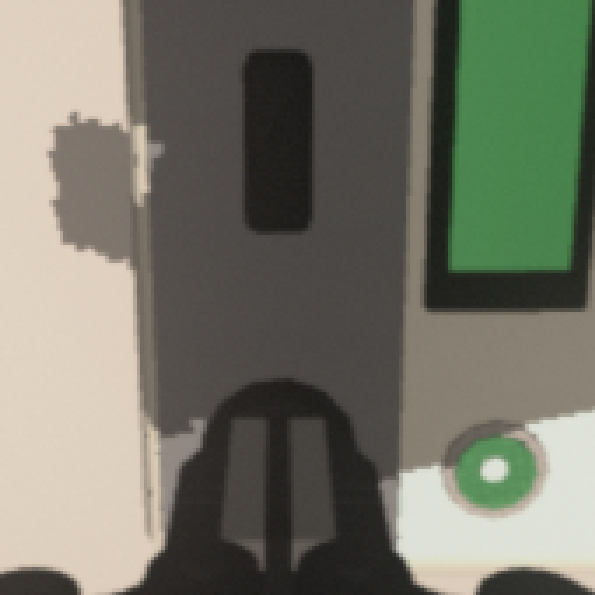

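The crop shows the round tare key centred behind the fingertips (edge at (282,378), finger centre about 280), with the mode key well clear at (278,140).

play_rows --pt "0.15 0 0.2 0 0 0 0" --pt "0 0 0.2 0 0 0 0" --pt "0 0 0.1 0 0 0 0" --pt "0 0 0.1 0 0 0 0" --pt "0 0 0.1 0 0 0 0" --pt "0 0 0 0 0 0 0"

```text
clock: 9.0
eef_pos: [0.513, -0.08, 0.059]
ee_rot: [3.141, 0.0, 1.34]
force: [0.2, -0.1, 2.6]
gripper_width: 0.0001
```

play_rows --pt "0 0 0.1 0 0 0 0" --pt "0 0 0.1 0 0 0 0" --pt "0 0 0 0 0 0 0"

```text
clock: 9.3
eef_pos: [0.513, -0.08, 0.057]
ee_rot: [3.141, 0.0, 1.34]
force: [-0.3, 0.6, 2.4]
gripper_width: 0.0001
```

play_rows --pt "0 0 0.1 0 0 0 0" --pt "0 0 0.05 0 0 0 0" --pt "0 0 0 0 0 0 0"

```text
clock: 9.6
eef_pos: [0.513, -0.08, 0.0555]
ee_rot: [3.142, 0.0, 1.34]
force: [-1.2, -0.3, 3.7]
gripper_width: 0.0001
```

play_rows --pt "0 0 0.06 0 0 0 0" --pt "0 0 0 0 0 0 0"

```text
clock: 9.8
eef_pos: [0.513, -0.08, 0.055]
ee_rot: [3.141, 0.0, 1.34]
force: [-1.7, -0.2, 4.4]
gripper_width: -0.0
```

play_rows --pt "0 0 0.05 0 0 0 0" --pt "0 0 0 0 0 0 0"

```text
clock: 10.0
eef_pos: [0.5131, -0.08, 0.055]
ee_rot: [3.141, 0.0, 1.34]
force: [-2.7, 1.0, 8.0]
gripper_width: -0.0001
```

The tare key is at its stop too (8 N, z no longer moving). I withdraw straight up and check.

play_rows --pt "0 0 -0.6 0 0 0 0" --pt "0 0 -1.5 0 0 0 0" --pt "0 0 -3 0 0 0 0" --pt "0 0 -4 0 0 0 0" --pt "0 0 -4 0 0 0 0" --pt "0 -0.5 -3 0 0 0 0" --pt "0 -0.5 -2 0 0 0 0" --pt "0 0 0 0 0 0 0"

```text
clock: 10.8
eef_pos: [0.5049, -0.0781, 0.2386]
ee_rot: [3.136, 0.0, 1.34]
force: [0.3, -0.0, 1.1]
gripper_width: 0.0
```

play_rows --pt "0 -1 -2 0 0 0 0" --pt "0 -2 0 0 0 0 0" --pt "0 -1 0 0 0 0 0" --pt "0 0 0 0 0 0 0" --pt "0 0 0 0 0 0 0"

```text
clock: 11.3
eef_pos: [0.4643, -0.0685, 0.2545]
ee_rot: [-3.141, 0.0, 1.34]
force: [-0.1, 0.5, 0.7]
gripper_width: -0.0002
```

```bash
python3 - <<'E'
from h import *
s,im,w,T=wrist(); print(s["eef_pos"],s["force"],s["clock"]) 
p=im["pixels"]; m=(w[...,2]>.054)&(w[...,2]<.064)&(p.max(-1)<70)
n,l,st,ce=cv2.connectedComponentsWithStats(m.astype(np.uint8),connectivity=4)
for i in range(1,n):
    if st[i,4]>15: print(ce[i].round(1),st[i,4],np.median(w[l==i],0).round(4))
cv2.imwrite("pics/w5.png",p)
a=np.load("side1.npz");b=get_image("side");wb=world(b)
df=cv2.absdiff(a["p"],b["pixels"]).max(-1);df[:,:160]=0
print("side diff px",[(x.tolist()) for x in np.argwhere(df>50)[::200]],(df>50).sum())
E
```

```text
[ 0.46427346 -0.06850221  0.25449984] [-0.08401239  0.49569509  0.68385264] 11.3
[359.1  19.1] 56 [0.5794 0.0773 0.0584]
[325.4  94.1] 212 [0.5344 0.0174 0.0605]
[537.7 128.8] 53 [ 0.754  -0.0707  0.0591]
[323.4 143.3] 227 [ 0.5229 -0.032   0.0604]
[543.2 140.3] 47 [ 0.7595 -0.0841  0.0594]
[322.1 188.7] 357 [ 0.5119 -0.082   0.0606]
[551.9 371.1] 28 [ 0.7771 -0.4143  0.0612]
side diff px [[0, 238], [3, 271], [7, 246], [10, 278], [14, 259], [18, 235], [21, 270], [25, 245], [28, 268], [31, 283], [35, 238], [38, 281], [42, 235], [45, 254], [48, 276], [52, 249], [55, 286], [59, 277], [64, 254], [70, 254], [75, 262], [80, 263], [85, 266], [90, 271], [95, 275], [101, 271], [106, 282], [112, 268], [119, 256], [124, 259], [129, 264], [134, 269], [139, 238], [142, 285], [146, 247], [149, 269], [153, 255], [157, 288], [162, 282], [168, 264], [173, 263], [179, 195], [187, 188], [197, 198], [201, 213], [204, 227], [207, 221], [209, 262], [211, 268], [213, 236], [215, 204], [216, 285], [218, 241], [220, 180], [221, 249], [223, 187], [224, 284], [226, 255], [228, 240], [230, 197], [232, 208], [234, 272], [237, 176], [239, 197], [241, 222], [243, 276], [246, 192], [248, 231], [251, 217], [254, 213], [257, 210], [261, 165], [265, 172], [272, 174], [279, 189], [292, 167], [333, 164]] 15381
```

View pics/w5.png

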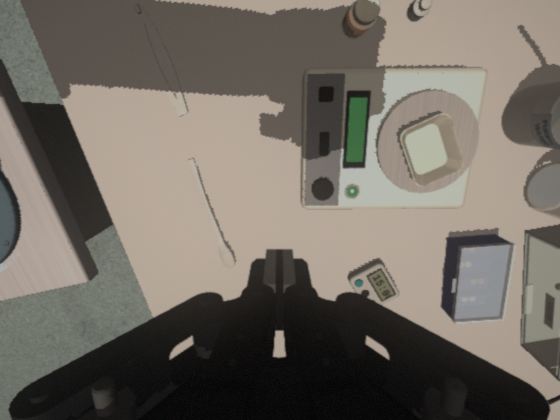

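All three keys are back up at z≈0.0605: power (325,94), mode (323,143), tare (322,189). The boat (430,150), vial, timer and spatula are undisturbed.

```bash
python3 -c "
from plant import *
print(finish_job())"
```

```text
the job is handed in; nothing more can be done
None
```

I pressed the power key and then the tare key on the boat balance (the right-hand one). Each went down to its hard stop and came back up. I then withdrew straight up and handed the job in at about 11.3 s.

- **Presses:** both keys stopped moving at z ≈ 0.055 m. The force peaked at about 11 N on power and 8 N on tare, above the 3.5 N needed to reach the stop.
- **Keys afterwards:** in the last wrist picture all three keys read about 60.5 mm high, so all are up. I never lowered onto the mode key; I crossed it with the fingertips raised to about 0.1 m.
- **Surroundings:** the boat, vial, small weight, timer, forceps and spatula look undisturbed in that picture, and the tool reads no contact force.
- **What I could not check:** the before/after comparison from the side camera showed mostly the arm itself, so it told me nothing. The other balance and the pen were outside the last wrist picture. I never moved the arm toward either.

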